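# Bring the wafer bonding load up to the mark

### The arm

A 7-joint arm with a two-finger parallel gripper is mounted at the origin on a cart in front of the work surface, level with it; the furniture and walls round the work are solid. World frame = base frame: x ahead of the robot, y to its left, z up, the work surface at z = 0. Lengths are in m, angles in rad, forces in N, time in s.
With the tool pointing down it reaches from about 0.4 to 0.85 m from the base axis. Payload 4.5 kg.
Tool frame: the origin (TCP) lies at the very end of the fingers, on their centre line; the grasp point (between the pads) lies 19 mm behind it; z points along the fingers, y is the line along which they close (so a half turn about z gives the same grasp; the last joint's range is limited). The gripper opens to 88 mm and grips with 3 to 60 N. Pads are 18 mm wide; open, the fingers measure 123 mm over their backs; the gripper's body (75 mm by 187 mm) begins 45 mm behind the grasp point.
Start: joints at [1.277, 0.689, -0.195, 1.565, 0.157, 0.902, -0.215], TCP at [0.201, -0.592, 0.239] pointing down, gripper open.
Joint ranges: [-3.01, 3.01], [-0.46, 2.08], [-1.47, 1.51], [0.13, 2.56], [-1, 4.14], [0.04, 2.09], [-2.66, 2.66]. Speed limits (rad/s): [2.57, 2.57, 3.14, 3.14, 3.14, 3.14, 3.14].

### API

Orientations are given as a rotation vector (axis times angle).
In Python, from rig import r, viewer gives the robot as it stands.
- The arm moves only by the tool carry_out, never from a script. Its argument "series" is a list of rows, each an object with "linear": the shift along the tool's x, y, z in mm, a list of three; "angular": the turn, a rotation vector about the tool's x, y, z in rad, a list of three; "hand": the opening, from 0 (shut) to 1 (fully open). In form: [{"linear": [tx, ty, tz], "angular": [ax, ay, az], "hand": hand}, ...]. A call has 1 to 12 rows; each row shifts and turns the commanded pose from where the row before left it, along the tool's axes as they then stand; what a row does not reach is not made up. A row lasts 1/12 s, in which the tool goes at most 41.7 mm and 7.16 degrees, less where a joint would pass 70% of its speed; a pose out of reach is approached as far as the arm can. A call with a gripper value outside its range is refused whole. The fingers move at their own pace and stop on an object; "newtons" is the grip in N (left out, the last holds). Time passes only in rows, so rows that do not move let the fingers close. It gives the time, the measured TCP pose, the force, the opening and the grip force at its end, in the units of the state.
- r.state(): the state, without advancing time (a new reading comes with each control period).
- viewer.get_image(name): name is "scene" or "side" or "wrist"; returns (picture, depth): 384x512x3 uint8, red, green, blue; 384x512 float32, m along the optical axis (not along the pixel's ray), 0 where there is no reading.
- viewer.get_calibration(name): a dict with "K" (3x3 intrinsics, pixels), "rvec" (rotation vector, rad) and "tvec" (3), from world to camera coordinates, as OpenCV has them; the wrist camera has in their place "tool_from_camera" (4x4, takes a point from camera to tool coordinates, whose origin is the TCP and whose axes are the flange's). Camera axes: x right, y down, z forward; pixel columns grow to the right and rows downward; lengths in m; the calibration is good to about 2 mm. A picture is of the moment at which its call begins: read the wrist's pose just before it. get_calibration takes no time and is no camera call.
- r.hand_in(): hands the job in; it is judged then, once.
Trained networks look in the newest picture that a camera, given by its name, has taken for a name from the list of things; names that differ only in an ending like _2 or _b are one class to them, and where a whole thing is asked for, a point or a joint stands for the part that bears it (a point fixed in the world has none). Each returns a list of dicts, best first, with "p" (0 to 1); they miss things now and then, are a little off and sometimes report something else, mostly with a low value. They report only what shows in the picture. A call takes as long as a camera call. They do not tell look-alikes from the thing itself.
- viewer.recognise(camera, name): "point" ([column, row] in pixels, amid what is visible of it).
- viewer.place_of(camera, name): "point" ([column, row] in pixels: a listed point, or the origin of a listed thing).
The state is a dict: "clock": time; "joints": joint angles; "qd": joint speeds; "tau": joint torques, N m; "ee_pos": TCP position; "orientation": TCP orientation; "wrist_force": force on the tool from outside, world axes, zero at the start; "wrist_torque": the same for the moment, N m; "grip_width": opening from 0.0 (shut) to 1.0 (fully open); "finger_force": force on a finger pad.
Only numpy, scipy, OpenCV 4.12 (cv2) and the standard library are available. Lean on these libraries where they do the work, as an engineer would, in place of code of your own. Each camera call takes 0.05 s, during which the arm holds its last target. There are 200 camera calls.

### The job

The round bonding jig already has one steel weight in its sleeve. Add weights from the board until the top of the stack is level with the line engraved around the sleeve, neither below nor above it, choosing thick or thin ones to suit. There is a wafer under the stack, so lower each weight gently until it rests on the stack (the slots make room for your fingers) rather than letting it drop. Leave the petri dish, the clear dish lid and the T-handled hex driver where they are.

Things in the scene. Friction and masses are not known exactly. Their poses are not given: they have to be found in the camera images.
- bonding_jig: Wafer bonding jig, fixed to the bench: round aluminium base plate, 116 mm across, carrying an upright sleeve at its centre. Foot rings with screws lie outside the sleeve's shells, not in its slots; they reach 48 mm from the axis and 15 mm above the bench. Origin: centre of the underside, on the sleeve's axis; z up. Its yaw varies by 0.35 rad either way.
- jig_floor (a point): On the jig's axis, on the rubber pad that is the sleeve's floor, 8 mm above the bench; axes as the jig. The sleeve has bore 53 mm, outside 66 mm, rim 56 mm above this point, 3 mm bevel at the mouth. It is two quarter-round shells at the jig's +y and -y; between them two slots 37 mm wide, open down to the base, face the jig's +x and -x: fingers that hold a disc along the jig's x fit in.
- load_mark (a point): Point on the sleeve's axis at the height of the engraved load line: the middle of a dark line 2.4 mm wide round both shells, inside and outside, 48 mm above the sleeve's floor and 8 mm below its rim. Axes as jig_floor.
- weight_board: Low board for the spare weights, fixed to the bench: 110 x 264 mm, long side along its y, 8 mm high, aluminium with a flat black rubber top, no lip. Origin: centre of its underside.
- thin_weight_1: Solid plain-steel disc weight, 48 mm diameter, 12 mm thick, 170 g, bevelled, a shallow recess in the top. Origin: centre of its underside; z up through the disc. At the start one of the four weights, drawn at random, already lies flat at the bottom of the jig's sleeve; the other three lie flat on the weight board, about 85 mm apart (at least 69 mm).
- thin_weight_2: Solid plain-steel disc weight, 48 mm diameter, 12 mm thick, 170 g, bevelled, a shallow recess in the top. Origin: centre of its underside; z up through the disc. Starts in the sleeve or on the weight board, like thin_weight_1.
- thick_weight_1: Solid plain-steel disc weight, 48 mm diameter, 24 mm thick, 340 g, bevelled, a shallow recess in the top and a fine groove half-way up the edge. Origin: centre of its underside; z up through the disc. Starts in the sleeve or on the weight board, like thin_weight_1.
- thick_weight_2: Solid plain-steel disc weight, 48 mm diameter, 24 mm thick, 340 g, bevelled, a shallow recess in the top and a fine groove half-way up the edge. Origin: centre of its underside; z up through the disc. Starts in the sleeve or on the weight board, like thin_weight_1.
- petri_dish: Bystander: small clear petri dish, 55 mm diameter, 12 mm high, loose on the bench near its front edge. Origin: centre of its underside.
- dish_lid: Bystander: flat clear round dish lid, 124 mm diameter, 9 mm high, loose on the bench behind the work. Origin: centre of its underside.
- hex_driver: Bystander: hex driver with a red T-handle, 138 x 88 x 17 mm, lying loose on the bench behind the work. Origin: centre of its underside.
Mind the look-alikes: they are no part of the job. Leave any brown or pink look-alike of the thin_weight_1 alone.

How it is judged:
By the outcome, as a careful person would: the job done as asked, in the order asked, and still so for the second after the job is handed in, with the robot touching nothing.
It also fails if it takes over 58 s, if anything falls off the work surface, if the arm or the gripper's body presses on something with over 40 N, if the wrist force passes 120 N, or if a joint passes its speed limit or range.

## Working session

There is one attempt and no reset: what is moved stays moved. The work goes in short steps, Python scripts to look and compute and a tool call to move; the robot and the scene stay as the last step left them, time stands still between calls to the robot, and variables do not carry over. Pictures are saved under pics/ and viewed, at most 10 in all, crops included, and the job is handed in when it is done.

Besides the shell and the picture viewer there is one more tool, called after ">>>" by a JSON object that holds its "name" and its "arguments". carry_out: Moves the arm, as the interface text tells. Its arguments: {"type":"object","properties":{"series":{"type":"array","items":{"type":"object","properties":{"linear":{"type":"array","items":{"type":"number"}},"angular":{"type":"array","items":{"type":"number"}},"hand":{"type":"number"}}}},"newtons":{"type":"number"}},"required":["series"]}

```bash
mkdir -p pics; ls; cat > h.py <<'E'
import numpy as np, cv2
from scipy.spatial.transform import Rotation as R
from rig import r, viewer
def cam(name):
    c=viewer.get_calibration(name); K=np.array(c["K"])
    if "rvec" in c:
        T=np.eye(4); T[:3,:3]=R.from_rotvec(np.ravel(c["rvec"])).as_matrix(); T[:3,3]=np.ravel(c["tvec"]); return K,np.linalg.inv(T)
    s=r.state(); T=np.eye(4); T[:3,:3]=R.from_rotvec(s["orientation"]).as_matrix(); T[:3,3]=s["ee_pos"]
    return K,T@np.array(c["tool_from_camera"])
def ray(K,T,p,z):
    d=T[:3,:3]@np.linalg.solve(K,[p[0],p[1],1.]); o=T[:3,3]; return o+d*(z-o[2])/d[2]
def cloud(K,T,D):
    v,u=np.indices(D.shape); P=np.stack([u*D,v*D,D],-1)@np.linalg.inv(K).T
    W=P@T[:3,:3].T+T[:3,3]; W[D==0]=np.nan; return W
def proj(K,T,X):
    Ti=np.linalg.inv(T); c=Ti[:3,:3]@np.array(X)+Ti[:3,3]; u=K@c; return u[:2]/u[2]
def save(img,n): cv2.imwrite("pics/"+n,img[...,::-1])
E
python3 - <<'E'
from h import *
ims=[]
for n in ["scene","side"]:
    K,T=cam(n); im,D=viewer.get_image(n); ims.append(im); W=cloud(K,T,D); np.save(n+".npy",W)
    print(n,T[:3,3].round(3),T[:3,2].round(2))
    for k in ["bonding_jig","load_mark","weight_board","thin_weight_1","thick_weight_1","petri_dish","dish_lid","hex_driver"]:
        for d in viewer.place_of(n,k)[:5]:
            if d["p"]>.15:
                p=np.array(d["point"]); z={"load_mark":.056,"thin_weight_1":.008,"thick_weight_1":.008}.get(k,0)
                print(k,round(d["p"],2),p.round(0),ray(K,T,p,z).round(3))
    save(im,n+"0.png")
save(cv2.resize(np.vstack(ims),None,fx=.78,fy=.78),"both.png")
print(r.state())
E
```

```text
pics
scene [0.002 0.791 0.565] [ 0.51 -0.7  -0.49]
bonding_jig 0.78 [220. 257.] [0.463 0.237 0.   ]
weight_board 0.95 [304. 194.] [ 0.454 -0.084  0.   ]
thin_weight_1 0.79 [173. 291.] [0.463 0.372 0.008]
thin_weight_1 0.56 [248. 228.] [0.473 0.13  0.008]
thin_weight_1 0.55 [218. 254.] [0.467 0.239 0.008]
thin_weight_1 0.5 [286. 207.] [0.453 0.006 0.008]
thick_weight_1 0.66 [220. 235.] [0.505 0.185 0.008]
thick_weight_1 0.59 [301. 193.] [ 0.458 -0.074  0.008]
thick_weight_1 0.47 [195. 188.] [0.682 0.069 0.008]
petri_dish 0.55 [287. 241.] [0.385 0.111 0.   ]
dish_lid 0.85 [158. 210.] [0.69 0.19 0.  ]
dish_lid 0.17 [284. 245.] [0.382 0.126 0.   ]
hex_driver 0.72 [195. 188.] [0.692 0.056 0.   ]
side [ 0.098 -0.903  0.524] [ 0.37  0.85 -0.38]
load_mark 0.68 [313. 216.] [ 0.624 -0.06   0.056]
weight_board 0.5 [258. 252.] [ 0.465 -0.076  0.   ]
weight_board 0.43 [291. 198.] [0.695 0.182 0.   ]
thick_weight_1 0.42 [259. 250.] [ 0.465 -0.081  0.008]
dish_lid 0.59 [289. 196.] [0.697 0.199 0.   ]
hex_driver 0.47 [309. 213.] [0.689 0.061 0.   ]
{'clock': 0.9, 'joints': array([ 1.27679621,  0.68908047, -0.19457602,  1.56527525,  0.15729386,
        0.90250923, -0.21506641]), 'qd': array([ 1.65079421e-03, -8.33654321e-04,  1.28898957e-03,  5.13017315e-05,
        1.17240110e-03, -1.87159592e-03,  3.41489213e-04]), 'tau': array([ 1.68894080e-04, -5.27483797e+01, -1.26720361e+00, -1.53748208e+01,
       -5.19099960e-02, -9.01861949e-04,  4.54612655e-05]), 'ee_pos': array([ 0.20125016, -0.59174948,  0.23876092]), 'orientation': array([3.09937664e+00, 5.12634880e-01, 2.99545812e-05]), 'wrist_force': array([-0.36883723,  0.31426725, -0.08597983]), 'wrist_torque': array([-0.02314226, -0.00766522,  0.00738704]), 'finger_force': 0.0, 'grip_width': 0.9962140894171454}
```

View pics/both.png

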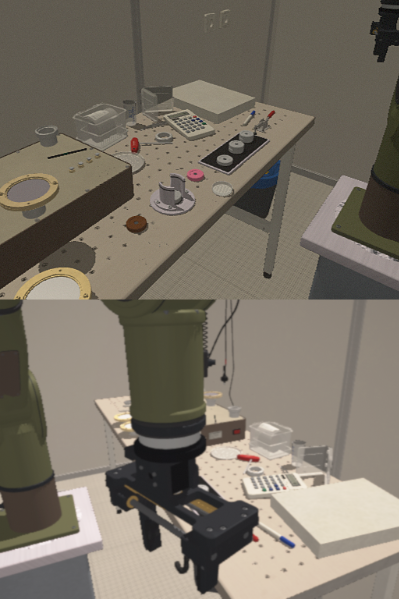

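```bash
python3 - <<'E'
import cv2
a=cv2.imread("pics/scene0.png")[150:330,110:350]
cv2.imwrite("pics/c1.png",cv2.resize(a,(800,600),interpolation=cv2.INTER_CUBIC))
E
```

```text
(no output)
```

View pics/c1.png

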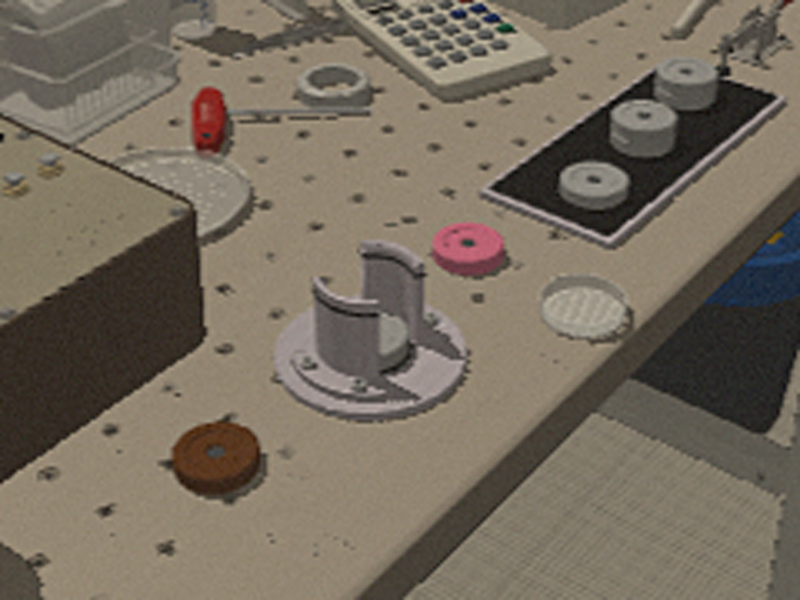

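The crop shows the jig at (370,345) with a weight inside, and the board with three steel weights at (595,185), (643,127) and (687,83). Brown and pink look-alikes sit at (217,457) and (468,248). Next I measure the heights from depth.

```bash
python3 - <<'E'
from h import *
W=np.load("scene.npy")
f=lambda x,y:(110+x*240/800,150+y*180/600)
for n,x,y,dx,dy in [("w1",595,185,45,35),("w2",643,127,45,40),("w3",687,83,45,35)]:
    u,v=f(x,y); u,v=int(u),int(v); P=W[v-12:v+13,u-13:u+14].reshape(-1,3); P=P[np.isfinite(P).all(1)]
    P=P[P[:,2]>.012]; zt=np.percentile(P[:,2],90); t=P[P[:,2]>zt-.004]
    print(n,len(P),"ztop",zt.round(4),"mid",((t[:,:2].max(0)+t[:,:2].min(0))/2).round(4),"ext",np.ptp(t[:,:2],axis=0).round(3), t.mean(0).round(3))
u,v=map(int,f(370,345)); A=W[v-45:v+30,u-40:u+40].reshape(-1,3);A=A[np.isfinite(A).all(1)]
print(np.histogram(A[:,2],bins=np.arange(-.006,.08,.004)))
rim=A[(A[:,2]>.058)&(A[:,2]<.072)]; print("rim",len(rim),rim.min(0),rim.max(0))
b=A[(A[:,2]>.004)&(A[:,2]<.012)]; print("base",b.min(0).round(3),b.max(0).round(3))
u,v=map(int,f(395,330)); print(W[v-4:v+6,u-4:u+6,2].round(3)); print(W[v,u])
u,v=f(740,85); 
E
```

```text
w1 229 ztop 0.0202 mid [ 0.4494 -0.0133] ext [0.047 0.089] [0.449 0.005 0.019]
w2 321 ztop 0.0315 mid [ 0.4594 -0.0953] ext [0.048 0.083] [ 0.458 -0.076  0.03 ]
w3 310 ztop 0.0316 mid [ 0.4638 -0.1512] ext [0.056 0.163] [ 0.463 -0.143  0.03 ]
(array([ 425, 3222,  650,  383,  344,  104,  125,   65,   61,   66,   65,
         64,   57,   66,   61,   69,   88,   61,    0,    0,    0]), array([-0.006, -0.002,  0.002,  0.006,  0.01 ,  0.014,  0.018,  0.022,
        0.026,  0.03 ,  0.034,  0.038,  0.042,  0.046,  0.05 ,  0.054,
        0.058,  0.062,  0.066,  0.07 ,  0.074,  0.078]))
rim 149 [0.43982938 0.20437309 0.05805415] [0.48591216 0.26984809 0.06549129]
base [0.406 0.043 0.004] [0.64  0.346 0.012]
[[0.02  0.019 0.021 0.021 0.02  0.019 0.016 0.017 0.019 0.023]
 [0.018 0.018 0.018 0.019 0.02  0.019 0.019 0.014 0.018 0.02 ]
 [0.02  0.018 0.019 0.018 0.02  0.018 0.018 0.019 0.014 0.017]
 [0.018 0.017 0.018 0.018 0.019 0.019 0.019 0.019 0.012 0.015]
 [0.017 0.019 0.018 0.018 0.019 0.019 0.02  0.02  0.009 0.014]
 [0.018 0.019 0.018 0.019 0.018 0.019 0.019 0.019 0.018 0.011]
 [0.018 0.02  0.018 0.019 0.02  0.021 0.02  0.019 0.015 0.006]
 [0.02  0.018 0.019 0.019 0.021 0.02  0.018 0.019 0.012 0.004]
 [0.017 0.019 0.019 0.019 0.021 0.02  0.018 0.015 0.011 0.007]
 [0.02  0.019 0.018 0.019 0.019 0.019 0.016 0.013 0.006 0.006]]
[0.45146688 0.22681454 0.01917077]
```

```bash
cat >> h.py <<'E'
def disc(W,c,z,rad=.05,tol=.004):
    "fit circle of known top height near c: min enclosing of top points"
    P=W.reshape(-1,3); P=P[np.isfinite(P).all(1)]
    t=P[(np.linalg.norm(P[:,:2]-c,axis=1)<rad)&(abs(P[:,2]-z)<tol)]
    (x,y),q=cv2.minEnclosingCircle(t[:,:2].astype(np.float32)); return len(t),round(x,4),round(y,4),round(q,4),t.mean(0).round(4)
def jig(W,c):
    from scipy.optimize import least_squares
    P=W.reshape(-1,3); P=P[np.isfinite(P).all(1)]
    q=P[(np.linalg.norm(P[:,:2]-c,axis=1)<.045)&(P[:,2]>.0605)&(P[:,2]<.069)]
    s=least_squares(lambda a:np.maximum(abs(np.linalg.norm(q[:,:2]-a,axis=1)-.0297)-.003,0),c,loss='soft_l1',f_scale=.002).x
    d=q[:,:2]-s; a=np.sort(np.degrees(np.arctan2(d[:,1],d[:,0]))); g=np.diff(np.r_[a,a[0]+360]); i=np.argsort(g)[-2:]
    return len(q),s.round(4),[(a[k].round(1),(a[k]+g[k]).round(1),(a[k]+g[k]/2).round(1)) for k in i]
E
python3 - <<'E'
from h import *
W=np.load("scene.npy"); P=W.reshape(-1,3);P=P[np.isfinite(P).all(1)]
for c,z in [((.449,.005),.02),((.458,-.076),.032),((.463,-.15),.032)]: print(disc(W,np.array(c),z,.034))
print(jig(W,np.array([.463,.237])))
o=P[(P[:,2]>.08)&(P[:,0]>.3)&(P[:,0]<.9)&(abs(P[:,1])<.6)]
for y in np.arange(-.6,.6,.1):
    m=o[(o[:,1]>y)&(o[:,1]<y+.1)]
    if len(m): print(round(y,1),len(m),"xmin",np.percentile(m[:,0],1).round(3),"zmax",m[:,2].max().round(3))
# board yaw: dark top
im=cv2.imread("pics/scene0.png"); m=(im.max(2)<60)&(abs(W[...,2]-.008)<.005)&(W[...,0]>.35)&(W[...,0]<.56)&(abs(W[...,1]+.08)<.18)
print(m.sum(),cv2.minAreaRect(W[m][:,:2].astype(np.float32)))
E
```

```text
(184, 0.4486, 0.0063, 0.0251, array([0.4486, 0.0066, 0.0186]))
(157, 0.4594, -0.0771, 0.0253, array([ 0.458 , -0.0761,  0.0305]))
(128, 0.4678, -0.1589, 0.0251, array([ 0.4666, -0.1587,  0.0304]))
(98, array([0.4638, 0.2367]), [(np.float64(136.8), np.float64(223.1), np.float64(179.9)), (np.float64(-43.9), np.float64(47.4), np.float64(1.8))])
-0.3 58 xmin 0.823 zmax 0.106
-0.2 277 xmin 0.824 zmax 0.108
-0.1 199 xmin 0.803 zmax 0.105
-0.0 334 xmin 0.798 zmax 0.109
0.1 860 xmin 0.788 zmax 0.109
0.2 690 xmin 0.547 zmax 0.102
0.3 4721 xmin 0.546 zmax 0.139
0.4 4292 xmin 0.546 zmax 0.159
0.5 4874 xmin 0.53 zmax 0.16
1257 ((0.4603807330131531, -0.09104615449905396), (0.27511611580848694, 0.10030582547187805), 89.40843963623047)
```

>>> {"name": "carry_out", "arguments": {"series": [{"linear":[40,0,0],"angular":[0,0,-0.12],"hand":1},{"linear":[40,0,0],"angular":[0,0,-0.12],"hand":1},{"linear":[40,0,0],"angular":[0,0,-0.12],"hand":1},{"linear":[40,0,0],"angular":[0,0,-0.12],"hand":1},{"linear":[40,0,0],"angular":[0,0,-0.12],"hand":1},{"linear":[40,0,0],"angular":[0,0,-0.12],"hand":1},{"linear":[40,0,0],"angular":[0,0,-0.12],"hand":1},{"linear":[40,0,0],"angular":[0,0,-0.12],"hand":1},{"linear":[40,0,0],"angular":[0,0,-0.12],"hand":1},{"linear":[40,0,0],"angular":[0,0,-0.12],"hand":1},{"linear":[40,0,0],"angular":[0,0,-0.04],"hand":1}]}}

```text
clock: 1.82
ee_pos: [0.4478, -0.2625, 0.2389]
orientation: [2.217, 2.224, 0.003]
wrist_force: [0.3, 0.4, 0.1]
grip_width: 1.003
finger_force: 0.0
```

```bash
python3 - <<'E'
from h import *
W=np.load("scene.npy"); P=W.reshape(-1,3);P=P[np.isfinite(P).all(1)]
o=P[(P[:,2]>.07)&(P[:,0]>.3)&(P[:,0]<.65)&(P[:,1]<.6)&(P[:,1]>0)]
for y in np.arange(.2,.5,.02):
    m=o[(o[:,1]>y)&(o[:,1]<y+.02)]
    if len(m): print(round(y,2),len(m),"x",m[:,0].min().round(3),m[:,0].max().round(3),"z",m[:,2].max().round(3))
m=o[o[:,0]<.6];print("ymin x<.6",np.sort(m[:,1])[:5], "side face y at x .56:",P[(abs(P[:,0]-.56)<.01)&(abs(P[:,2]-.05)<.03)&(P[:,1]>.25)][:,1].min())
E
```

```text
0.26 1 x 0.576 0.576 z 0.097
0.28 317 x 0.546 0.649 z 0.102
0.3 413 x 0.545 0.649 z 0.11
0.32 416 x 0.545 0.65 z 0.109
0.34 434 x 0.545 0.65 z 0.109
0.36 485 x 0.545 0.65 z 0.108
0.38 495 x 0.545 0.65 z 0.109
0.4 489 x 0.545 0.65 z 0.101
0.42 509 x 0.545 0.649 z 0.101
0.44 417 x 0.545 0.627 z 0.101
0.46 398 x 0.545 0.606 z 0.156
0.48 773 x 0.537 0.628 z 0.159
ymin x<.6 [0.27993216 0.28183796 0.2829032  0.28313107 0.28338103] side face y at x .56: 0.28452002882164407
```

>>> {"name": "carry_out", "arguments": {"series": [{"linear":[40,2,0],"hand":1},{"linear":[40,2,0],"hand":1},{"linear":[40,2,0],"hand":1},{"linear":[40,2,0],"hand":1},{"linear":[25,3,35],"hand":1},{"linear":[0,0,35],"hand":0.85},{"linear":[0,0,0],"hand":0.85}]}}

```text
validation failed for argument at $.se...
```

>>> {"name": "carry_out", "arguments": {"series": [{"linear":[40,2,0],"angular":[0,0,0],"hand":1},{"linear":[40,2,0],"angular":[0,0,0],"hand":1},{"linear":[40,2,0],"angular":[0,0,0],"hand":1},{"linear":[40,2,0],"angular":[0,0,0],"hand":1},{"linear":[25,3,35],"angular":[0,0,0],"hand":1},{"linear":[0,0,35],"angular":[0,0,0],"hand":0.85},{"linear":[0,0,0],"angular":[0,0,0],"hand":0.85}]}}

```text
clock: 2.4
ee_pos: [0.4552, -0.0784, 0.1662]
orientation: [-2.215, -2.219, 0.008]
wrist_force: [-0.5, -0.2, 0.9]
grip_width: 0.87
finger_force: 0.0
```

```bash
python3 - <<'E'
from h import *
print(np.array(viewer.get_calibration("wrist")["tool_from_camera"]).round(3))
K,T=cam("wrist"); im,D=viewer.get_image("wrist"); W=cloud(K,T,D); save(im,"w1.png"); np.save("w1.npy",W)
for n,c,z in [("A",(.459,-.077),.032),("B",(.448,.006),.02)]:
    print(n,disc(W,np.array(c),z,.034,.003),"px",proj(K,T,[*c,z]))
print(r.state()["ee_pos"])
E
```

```text
[[-0.    -0.965 -0.263  0.067]
 [ 1.    -0.    -0.     0.001]
 [ 0.    -0.263  0.965 -0.145]
 [ 0.     0.     0.     1.   ]]
A (1504, 0.4586, -0.0794, 0.0239, array([ 0.4587, -0.0788,  0.0306])) px [261.0849251  176.50760316]
B (1721, 0.4503, 0.0029, 0.0239, array([0.4502, 0.0034, 0.0186])) px [250.34674361  92.0455495 ]
[ 0.45599152 -0.07992551  0.1682443 ]
```

View pics/w1.png

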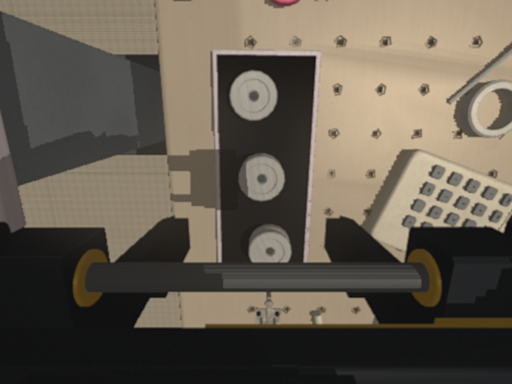

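Wrist view: thick weight A at (262,178), thin B at (253,95), the other thick at (270,245). I descend on A.

>>> {"name": "carry_out", "arguments": {"series": [{"linear":[0.5,1,35],"angular":[0,0,0],"hand":0.85},{"linear":[0,1,35],"angular":[0,0,0],"hand":0.85},{"linear":[0,0.5,35],"angular":[0,0,0],"hand":0.85},{"linear":[0,0,30],"angular":[0,0,0],"hand":0.85},{"linear":[0,0,12],"angular":[0,0,0],"hand":0.85},{"linear":[0,0,6],"angular":[0,0,0],"hand":0.85},{"linear":[0,0,0],"angular":[0,0,0],"hand":0.85}]}}

```text
clock: 3.03
ee_pos: [0.4613, -0.081, 0.017]
orientation: [2.225, 2.215, -0.001]
wrist_force: [-0.2, 0.5, -0.3]
grip_width: 0.851
finger_force: 0.0
```

>>> {"name": "carry_out", "arguments": {"newtons": 30, "series": [{"linear":[1.5,-2,4],"angular":[0,0,0],"hand":0.85},{"linear":[0,0,0],"angular":[0,0,0],"hand":0.7},{"linear":[0,0,0],"angular":[0,0,0],"hand":0.4},{"linear":[0,0,0],"angular":[0,0,0],"hand":0.4},{"linear":[0,0,0],"angular":[0,0,0],"hand":0.4},{"linear":[0,0,0],"angular":[0,0,0],"hand":0.4}]}}

```text
clock: 3.53
ee_pos: [0.4589, -0.0787, 0.0136]
orientation: [2.225, 2.217, 0.001]
wrist_force: [0.1, -0.8, 6.8]
grip_width: 0.531
finger_force: 30.0
```

>>> {"name": "carry_out", "arguments": {"series": [{"linear":[0,0,-15],"angular":[0,0,0],"hand":0.4},{"linear":[0,0,-35],"angular":[0,0,0],"hand":0.4},{"linear":[10,0,-40],"angular":[0,0,0],"hand":0.4},{"linear":[30,0,-25],"angular":[0,0,0],"hand":0.4},{"linear":[40,1,-10],"angular":[0,0,0],"hand":0.4},{"linear":[40,1,0],"angular":[0,0,0],"hand":0.4},{"linear":[40,1,0],"angular":[0,0,0],"hand":0.4},{"linear":[40,1,0],"angular":[0,0,0],"hand":0.4},{"linear":[40,1,0],"angular":[0,0,0],"hand":0.4},{"linear":[25,0,0],"angular":[0,0,0],"hand":0.4},{"linear":[0,0,0],"angular":[0,0,0.08],"hand":0.4},{"linear":[0,0,0],"angular":[0,0,0],"hand":0.4}]}}

```text
clock: 4.53
ee_pos: [0.4635, 0.1888, 0.1378]
orientation: [-2.309, -2.129, -0.0]
wrist_force: [-0.6, -0.8, -3.2]
grip_width: 0.537
finger_force: 30.0
```

```bash
python3 - <<'E'
from h import *
K,T=cam("wrist"); im,D=viewer.get_image("wrist"); W=cloud(K,T,D); save(im,"w2.png"); np.save("w2.npy",W)
print("held px",proj(K,T,[.4638,.2367,.064]))
print(jig(W,np.array([.4638,.2367])),disc(W,np.array([.4638,.2367]),.02,.026,.003))
s=r.state(); print(s["ee_pos"],R.from_rotvec(s["orientation"]).as_matrix().round(3),s["wrist_force"],s["grip_width"])
E
```

```text
held px [251.65080878 136.12236882]
(880, array([0.4638, 0.235 ]), [(np.float64(138.9), np.float64(228.8), np.float64(183.9)), (np.float64(-41.2), np.float64(48.8), np.float64(3.8))]) (1938, 0.4633, 0.2367, 0.025, array([0.464 , 0.2363, 0.0186]))
[0.46347318 0.18643264 0.13758582] [[ 0.081  0.997 -0.001]
 [ 0.997 -0.081 -0.002]
 [-0.002 -0.001 -1.   ]] [-0.75480439 -1.07667905 -2.62463618] 0.5361600054532503
```

View pics/w2.png

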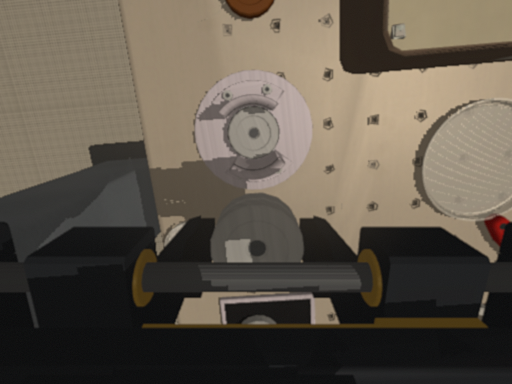

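```bash
python3 - <<'E'
from h import *
W=np.load("w2.npy"); P=W.reshape(-1,3); P=P[np.isfinite(P).all(1)]
from scipy.optimize import least_squares
c=np.array([.464,.2365])
d=np.linalg.norm(P[:,:2]-c,axis=1)
q=P[(d<.07)&(P[:,2]>.003)&(P[:,2]<.012)]
print(np.median(q[:,2]),cv2.minEnclosingCircle(q[:,:2].astype(np.float32)))
for lo,hi in [(.061,.068),(.058,.064)]:
    q=P[(d<.04)&(P[:,2]>lo)&(P[:,2]<hi)]; a=np.linalg.norm(q[:,:2]-c,axis=1); print(len(q),np.percentile(a,[2,50,98]).round(4),cv2.minEnclosingCircle(q[:,:2].astype(np.float32)))
h=P[(abs(P[:,0]-.4635)<.0245)&(abs(P[:,1]-.187)<.03)&(P[:,2]>.12)&(P[:,2]<.165)]
print(np.histogram(h[:,2],bins=np.arange(.12,.168,.004)))
t=h[abs(h[:,2]-np.median(h[:,2]))<.004]; print(len(t),t.min(0),t.max(0))
# circle edge fit on forward rim of disc
im=cv2.imread("pics/w2.png"); 
e=[]
for x in np.arange(-.018,.0181,.003):
    m=t[abs(t[:,0]-.4635-x)<.0015]
    if len(m): e.append([.4635+x,m[:,1].max()])
e=np.array(e); s=least_squares(lambda a:np.hypot(e[:,0]-a[0],e[:,1]-a[1])-.0235,[.4635,.187],loss='soft_l1',f_scale=.001); print(e.round(4).tolist(),s.x,s.fun.round(4))
E
```

```text
0.005185447481999367 ((0.46368974447250366, 0.23478572070598602), 0.057979028671979904)
819 [0.0265 0.0303 0.0339] ((0.46387818455696106, 0.23483262956142426), 0.03316830098628998)
1035 [0.0255 0.0296 0.0338] ((0.4638485610485077, 0.234880268573761), 0.033204637467861176)
(array([   0,    0,    4,  130,  169,  207,  194,  251, 4484,  233,   64,
          9]), array([0.12 , 0.124, 0.128, 0.132, 0.136, 0.14 , 0.144, 0.148, 0.152,
       0.156, 0.16 , 0.164, 0.168]))
4785 [0.43901518 0.17843162 0.15031591] [0.48799151 0.21185414 0.15822915]
[[0.4455, 0.2046], [0.4485, 0.2073], [0.4515, 0.2091], [0.4545, 0.2103], [0.4575, 0.2113], [0.4605, 0.2117], [0.4635, 0.2119], [0.4665, 0.2118], [0.4695, 0.2115], [0.4725, 0.2104], [0.4755, 0.2094], [0.4785, 0.2078], [0.4815, 0.2049]] [0.46372519 0.18881959] [ 0.0006  0.0005  0.0002 -0.0002 -0.0001 -0.0003 -0.0005 -0.0004 -0.0001
 -0.0002  0.0002  0.0005  0.0005]
```

>>> {"name": "carry_out", "arguments": {"series": [{"linear":[23,-2,0],"angular":[0,0,0],"hand":0.4},{"linear":[23,-2,0],"angular":[0,0,0],"hand":0.4},{"linear":[0,0,20],"angular":[0,0,-0.04],"hand":0.4},{"linear":[0,0,15],"angular":[0,0,0],"hand":0.4},{"linear":[0,0,0],"angular":[0,0,0],"hand":0.4},{"linear":[0,0,0],"angular":[0,0,0],"hand":0.4}]}}

```text
clock: 5.08
ee_pos: [0.4636, 0.2305, 0.1023]
orientation: [2.269, 2.172, -0.006]
wrist_force: [0.1, 0.0, -2.4]
grip_width: 0.535
finger_force: 30.0
```

```bash
cat >> h.py <<'E'
def check(name,th):
    from scipy.optimize import least_squares
    K,T=cam("wrist"); p=r.state()["ee_pos"]; im,D=viewer.get_image("wrist"); W=cloud(K,T,D); save(im,name+".png")
    P=W.reshape(-1,3); P=P[np.isfinite(P).all(1)]; c=np.array([.4638,.2348])
    d=np.linalg.norm(P[:,:2]-c,axis=1)
    q=P[(d<.07)&(P[:,2]>.003)&(P[:,2]<.012)]; print("base",len(q),cv2.minEnclosingCircle(q[:,:2].astype(np.float32)))
    q=P[(d<.04)&(P[:,2]>.06)&(P[:,2]<.068)]
    if len(q)>10: print("rim",len(q),cv2.minEnclosingCircle(q[:,:2].astype(np.float32)))
    h=P[(abs(P[:,0]-p[0])<.0245)&(abs(P[:,1]-p[1])<.03)&(abs(P[:,2]-p[2]-th)<.02)]
    m=np.median(h[:,2]); t=h[abs(h[:,2]-m)<.004]; e=[]
    for x in p[0]+np.arange(-.018,.0181,.003):
        k=t[abs(t[:,0]-x)<.0015]
        if len(k): e.append([x,k[:,1].max()])
    e=np.array(e); s=least_squares(lambda a:np.hypot(e[:,0]-a[0],e[:,1]-a[1])-.0238,p[:2],loss='soft_l1',f_scale=.001)
    S=r.state(); print("held",s.x.round(4),"top",m.round(4),"res",abs(s.fun).max().round(4),"tcp",p.round(4),"now",S["ee_pos"].round(4)); print(R.from_rotvec(S["orientation"]).as_matrix().round(3).tolist(),S["wrist_force"].round(1))
E
python3 -c "
from h import *
check('w3',.018)"
```

```text
base 6813 ((0.4638330936431885, 0.235012486577034), 0.05799933895468712)
rim 594 ((0.46216219663619995, 0.2585253119468689), 0.02297048270702362)
held [0.4639 0.2303] top 0.1189 res 0.0005 tcp [0.4636 0.2305 0.1023] now [0.4641 0.2312 0.103 ]
[[0.044, 0.999, -0.001], [0.999, -0.044, -0.002], [-0.002, -0.001, -1.0]] [ 0.5 -0.6 -2.8]
```

>>> {"name": "carry_out", "arguments": {"series": [{"linear":[4.6,-0.3,0],"angular":[0,0,0],"hand":0.4},{"linear":[0,0,10],"angular":[0,0,0],"hand":0.4},{"linear":[0,0,12],"angular":[0,0,0],"hand":0.4},{"linear":[0,0,12],"angular":[0,0,0],"hand":0.4},{"linear":[0,0,10],"angular":[0,0,0],"hand":0.4},{"linear":[0,0,0],"angular":[0,0,0],"hand":0.4}]}}

```text
clock: 5.63
ee_pos: [0.4631, 0.2371, 0.0573]
orientation: [-2.268, -2.173, 0.004]
wrist_force: [0.1, -0.6, -3.6]
grip_width: 0.535
finger_force: 30.0
```

>>> {"name": "carry_out", "arguments": {"series": [{"linear":[0,0,8],"angular":[0,0,0],"hand":0.4},{"linear":[0,0,8],"angular":[0,0,0],"hand":0.4},{"linear":[0,0,7],"angular":[0,0,0],"hand":0.4},{"linear":[0,0,3],"angular":[0,0,0],"hand":0.4},{"linear":[0,0,0],"angular":[0,0,0],"hand":0.4}]}}

```text
clock: 6.05
ee_pos: [0.4636, 0.2373, 0.0321]
orientation: [-2.268, -2.173, 0.002]
wrist_force: [-0.5, 0.8, -2.9]
grip_width: 0.534
finger_force: 30.0
```

Nearly at the stack, so I lower it in 1 mm steps while watching the force.

>>> {"name": "carry_out", "arguments": {"series": [{"linear":[0,0,1],"angular":[0,0,0],"hand":0.4},{"linear":[0,0,1],"angular":[0,0,0],"hand":0.4},{"linear":[0,0,1],"angular":[0,0,0],"hand":0.4},{"linear":[0,0,1],"angular":[0,0,0],"hand":0.4},{"linear":[0,0,0],"angular":[0,0,0],"hand":0.4}]}}

```text
clock: 6.47
ee_pos: [0.464, 0.2374, 0.0289]
orientation: [2.269, 2.173, 0.0]
wrist_force: [-0.1, -0.7, -2.8]
grip_width: 0.536
finger_force: 30.0
```

>>> {"name": "carry_out", "arguments": {"series": [{"linear":[0,0,0.8],"angular":[0,0,0],"hand":0.4},{"linear":[0,0,0.7],"angular":[0,0,0],"hand":0.4},{"linear":[0,0,0],"angular":[0,0,0],"hand":0.4}]}}

```text
clock: 6.72
ee_pos: [0.4639, 0.2374, 0.0273]
orientation: [2.269, 2.173, -0.0]
wrist_force: [-0.9, -0.1, -3.6]
grip_width: 0.536
finger_force: 30.0
```

>>> {"name": "carry_out", "arguments": {"series": [{"linear":[0,0,0.5],"angular":[0,0,0],"hand":0.4},{"linear":[0,0,0.5],"angular":[0,0,0],"hand":0.4},{"linear":[0,0,0],"angular":[0,0,0],"hand":0.4}]}}

```text
clock: 6.97
ee_pos: [0.4639, 0.2374, 0.0263]
orientation: [2.269, 2.173, -0.0]
wrist_force: [0.4, -0.0, -4.4]
grip_width: 0.537
finger_force: 30.0
```

>>> {"name": "carry_out", "arguments": {"series": [{"linear":[0,0,0.5],"angular":[0,0,0],"hand":0.4},{"linear":[0,0,0.5],"angular":[0,0,0],"hand":0.4},{"linear":[0,0,0],"angular":[0,0,0],"hand":0.4}]}}

```text
clock: 7.22
ee_pos: [0.464, 0.2375, 0.0257]
orientation: [2.268, 2.173, 0.0]
wrist_force: [-0.6, -1.2, 1.0]
grip_width: 0.536
finger_force: 30.0
```

Contact: the vertical force went from -3.5 to +1 N. I release and rise.

>>> {"name": "carry_out", "arguments": {"series": [{"linear":[0,0,0],"angular":[0,0,0],"hand":0.6},{"linear":[0,0,0],"angular":[0,0,0],"hand":0.7},{"linear":[0,0,0],"angular":[0,0,0],"hand":0.75},{"linear":[0,0,0],"angular":[0,0,0],"hand":0.75},{"linear":[0,0,-15],"angular":[0,0,0],"hand":0.75},{"linear":[0,0,-35],"angular":[0,0,0],"hand":0.8},{"linear":[0,0,-40],"angular":[0,0,0],"hand":0.8},{"linear":[-30,0,-40],"angular":[0,0,0.04],"hand":0.8},{"linear":[-40,0,-10],"angular":[0,0,-0.08],"hand":0.8},{"linear":[-40,0,0],"angular":[0,0,0],"hand":0.8},{"linear":[-40,0,0],"angular":[0,0,0],"hand":0.8},{"linear":[-40,0,0],"angular":[0,0,0],"hand":0.8}]}}

```text
clock: 8.22
ee_pos: [0.4591, 0.0509, 0.1592]
orientation: [2.223, 2.218, 0.001]
wrist_force: [0.1, -0.1, -0.2]
grip_width: 0.8
finger_force: 0.0
```

```bash
python3 - <<'E'
from h import *
s=r.state(); print(s["ee_pos"],R.from_rotvec(s["orientation"]).as_matrix().round(3).tolist())
K,T=cam("wrist"); im,D=viewer.get_image("wrist"); W=cloud(K,T,D); save(im,"w4.png")
print("stack",disc(W,np.array([.4638,.235]),.0425,.0255,.006)); print("B",disc(W,np.array([.4503,.0033]),.019,.034,.003))
E
```

```text
[0.45910781 0.05093983 0.15924621] [[0.002, 1.0, 0.001], [1.0, -0.002, -0.0], [-0.0, 0.001, -1.0]]
stack (0, 0.0, 0.0, 0.0, array([nan, nan, nan]))
B (1380, 0.4502, 0.0032, 0.0241, array([0.4501, 0.0039, 0.0185]))h.py:22: RuntimeWarning: Mean of empty slice.
  (x,y),q=cv2.minEnclosingCircle(t[:,:2].astype(np.float32)); return len(t),round(x,4),round(y,4),round(q,4),t.mean(0).round(4)
  ret = um.true_divide(
```

View pics/w4.png

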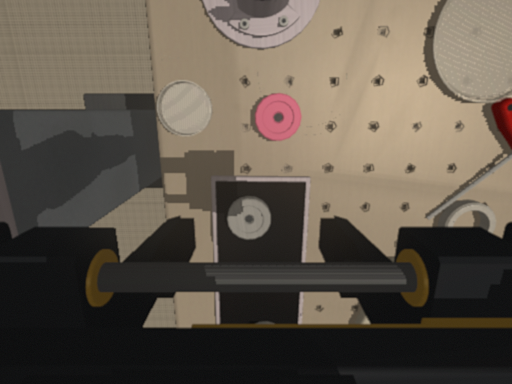

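The thin weight B is at (249,218) and undisturbed. I go over it and descend.

>>> {"name": "carry_out", "arguments": {"series": [{"linear":[-24,-5,0],"angular":[0,0,0],"hand":0.8},{"linear":[-23.5,-4,10],"angular":[0,0,0],"hand":0.8},{"linear":[0,0,30],"angular":[0,0,0],"hand":0.8},{"linear":[0,0,35],"angular":[0,0,0],"hand":0.8},{"linear":[0,0,35],"angular":[0,0,0],"hand":0.8},{"linear":[0,0,20],"angular":[0,0,0],"hand":0.8},{"linear":[0,0,6],"angular":[0,0,0],"hand":0.8},{"linear":[0,0,0],"angular":[0,0,0],"hand":0.8},{"linear":[0,0,0],"angular":[0,0,0],"hand":0.8}]}}

```text
clock: 9.02
ee_pos: [0.4503, 0.0054, 0.026]
orientation: [-2.223, -2.219, 0.002]
wrist_force: [-0.4, 0.8, 0.2]
grip_width: 0.797
finger_force: 0.0
```

>>> {"name": "carry_out", "arguments": {"series": [{"linear":[-2,0,8],"angular":[0,0,0],"hand":0.8},{"linear":[0,0,5],"angular":[0,0,0],"hand":0.8},{"linear":[0,0,2.5],"angular":[0,0,0],"hand":0.8},{"linear":[0,0,0],"angular":[0,0,0],"hand":0.8}]}}

```text
clock: 9.35
ee_pos: [0.4515, 0.0033, 0.0149]
orientation: [-2.224, -2.217, 0.002]
wrist_force: [-0.2, -0.8, 0.2]
grip_width: 0.799
finger_force: 0.0
```

>>> {"name": "carry_out", "arguments": {"newtons": 30, "series": [{"linear":[0,-1,3],"angular":[0,0,0],"hand":0.8},{"linear":[0,0,0.7],"angular":[0,0,0],"hand":0.8},{"linear":[0,0,0],"angular":[0,0,0],"hand":0.8}]}}

```text
clock: 9.6
ee_pos: [0.4501, 0.0032, 0.0111]
orientation: [-2.224, -2.217, 0.003]
wrist_force: [-0.6, 0.5, 0.4]
grip_width: 0.8
finger_force: 0.0
```

>>> {"name": "carry_out", "arguments": {"newtons": 30, "series": [{"linear":[0,0,0],"angular":[0,0,0],"hand":0.6},{"linear":[0,0,0],"angular":[0,0,0],"hand":0.4},{"linear":[0,0,0],"angular":[0,0,0],"hand":0.4},{"linear":[0,0,0],"angular":[0,0,0],"hand":0.4},{"linear":[0,0,0],"angular":[0,0,0],"hand":0.4},{"linear":[0,0,-6],"angular":[0,0,0],"hand":0.4},{"linear":[0,0,-10],"angular":[0,0,0],"hand":0.4},{"linear":[0,0,0],"angular":[0,0,0],"hand":0.4}]}}

```text
clock: 10.27
ee_pos: [0.4505, 0.0029, 0.0234]
orientation: [2.226, 2.216, -0.004]
wrist_force: [0.8, -0.1, -2.0]
grip_width: 0.536
finger_force: 30.0
```

>>> {"name": "carry_out", "arguments": {"series": [{"linear":[0,0,-35],"angular":[0,0,0],"hand":0.4},{"linear":[5,0,-40],"angular":[0,0,0],"hand":0.4},{"linear":[25,2,-25],"angular":[0,0,0],"hand":0.4},{"linear":[40,3,-8],"angular":[0,0,0],"hand":0.4},{"linear":[40,3,0],"angular":[0,0,0],"hand":0.4},{"linear":[40,3,0],"angular":[0,0,0],"hand":0.4},{"linear":[40,2,0],"angular":[0,0,0],"hand":0.4},{"linear":[28,0,0],"angular":[0,0,0],"hand":0.4},{"linear":[0,0,0],"angular":[0,0,0.04],"hand":0.4},{"linear":[0,0,0],"angular":[0,0,0],"hand":0.4},{"linear":[0,0,0],"angular":[0,0,0],"hand":0.4}]}}

```text
clock: 11.18
ee_pos: [0.4651, 0.22, 0.1126]
orientation: [2.269, 2.17, -0.005]
wrist_force: [0.3, -0.4, -0.7]
grip_width: 0.53
finger_force: 30.0
```

```bash
python3 -c "
from h import *
check('w5',.009)"
```

```text
base 6764 ((0.46358612179756165, 0.23525024950504303), 0.05797934904694557)
rim 555 ((0.4624037742614746, 0.2582089900970459), 0.022684888914227486)
held [0.4653 0.2203] top 0.1203 res 0.0008 tcp [0.4651 0.22   0.1126] now [0.4651 0.2194 0.1127]
[[0.046, 0.999, -0.002], [0.999, -0.046, -0.004], [-0.004, -0.001, -1.0]] [-0.4  0.1 -1.4]
```

View pics/w5.png

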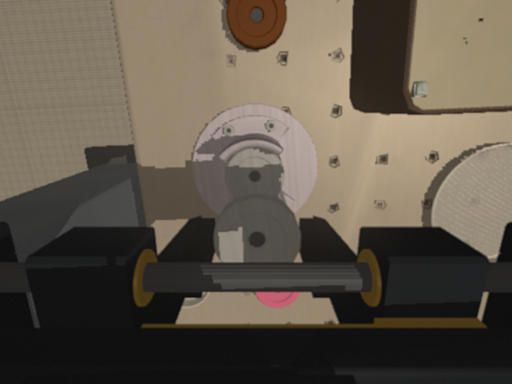

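>>> {"name": "carry_out", "arguments": {"series": [{"linear":[7.5,-1.4,0],"angular":[0,0,0],"hand":0.4},{"linear":[7.3,-1,10],"angular":[0,0,0],"hand":0.4},{"linear":[0,0,10],"angular":[0,0,0],"hand":0.4},{"linear":[0,0,0],"angular":[0,0,0],"hand":0.4},{"linear":[0,0,0],"angular":[0,0,0],"hand":0.4},{"linear":[0,0,0],"angular":[0,0,0],"hand":0.4}]}}

```text
clock: 11.73
ee_pos: [0.4631, 0.2359, 0.0929]
orientation: [-2.271, -2.17, 0.004]
wrist_force: [-0.0, -0.6, -1.3]
grip_width: 0.534
finger_force: 30.0
```

```bash
python3 -c "
from h import *
check('w6',.009)"
```

```text
base 6532 ((0.46365785598754883, 0.23517723381519318), 0.05788055807352066)
rim 638 ((0.4625084400177002, 0.2586711645126343), 0.02293497510254383)
held [0.4633 0.2361] top 0.1006 res 0.0008 tcp [0.4631 0.2359 0.0929] now [0.4633 0.236  0.0932]
[[0.045, 0.999, -0.002], [0.999, -0.045, -0.001], [-0.001, -0.002, -1.0]] [ 0.8 -0.2 -2.3]
```

>>> {"name": "carry_out", "arguments": {"series": [{"linear":[-0.9,0.4,5],"angular":[0,0,0],"hand":0.4},{"linear":[0,0,9],"angular":[0,0,0],"hand":0.4},{"linear":[0,0,9],"angular":[0,0,0],"hand":0.4},{"linear":[0,0,8],"angular":[0,0,0],"hand":0.4},{"linear":[0,0,4],"angular":[0,0,0],"hand":0.4},{"linear":[0,0,3],"angular":[0,0,0],"hand":0.4},{"linear":[0,0,0],"angular":[0,0,0],"hand":0.4},{"linear":[0,0,0],"angular":[0,0,0],"hand":0.4}]}}

```text
clock: 12.45
ee_pos: [0.4635, 0.2355, 0.0552]
orientation: [-2.27, -2.171, 0.003]
wrist_force: [0.1, 0.5, -2.1]
grip_width: 0.536
finger_force: 30.0
```

>>> {"name": "carry_out", "arguments": {"series": [{"linear":[0,0,2],"angular":[0,0,0],"hand":0.4},{"linear":[0,0,2],"angular":[0,0,0],"hand":0.4},{"linear":[0,0,1],"angular":[0,0,0],"hand":0.4},{"linear":[0,0,1],"angular":[0,0,0],"hand":0.4},{"linear":[0,0,0],"angular":[0,0,0],"hand":0.4},{"linear":[0,0,0],"angular":[0,0,0],"hand":0.4}]}}

```text
clock: 12.95
ee_pos: [0.4635, 0.2354, 0.0493]
orientation: [-2.27, -2.171, 0.003]
wrist_force: [-0.3, 0.4, -1.3]
grip_width: 0.534
finger_force: 30.0
```

>>> {"name": "carry_out", "arguments": {"series": [{"linear":[0,0,0.7],"angular":[0,0,0],"hand":0.4},{"linear":[0,0,0.5],"angular":[0,0,0],"hand":0.4},{"linear":[0,0,0.3],"angular":[0,0,0],"hand":0.4},{"linear":[0,0,0],"angular":[0,0,0],"hand":0.4}]}}

```text
clock: 13.28
ee_pos: [0.4635, 0.2354, 0.0477]
orientation: [-2.27, -2.171, 0.003]
wrist_force: [-0.0, 0.5, -2.3]
grip_width: 0.535
finger_force: 30.0
```

>>> {"name": "carry_out", "arguments": {"series": [{"linear":[0,0,0.4],"angular":[0,0,0],"hand":0.4},{"linear":[0,0,0.4],"angular":[0,0,0],"hand":0.4},{"linear":[0,0,0],"angular":[0,0,0],"hand":0.4}]}}

```text
clock: 13.53
ee_pos: [0.4635, 0.2354, 0.0469]
orientation: [-2.27, -2.171, 0.003]
wrist_force: [-0.4, -0.2, -1.6]
grip_width: 0.535
finger_force: 30.0
```

>>> {"name": "carry_out", "arguments": {"series": [{"linear":[0,0,0.4],"angular":[0,0,0],"hand":0.4},{"linear":[0,0,0.4],"angular":[0,0,0],"hand":0.4},{"linear":[0,0,0],"angular":[0,0,0],"hand":0.4}]}}

```text
clock: 13.78
ee_pos: [0.4635, 0.2354, 0.0467]
orientation: [-2.27, -2.171, 0.002]
wrist_force: [-0.5, -0.4, 3.7]
grip_width: 0.531
finger_force: 30.0
```

Contact (+3.7 N). I release, rise clear and look.

>>> {"name": "carry_out", "arguments": {"series": [{"linear":[0,0,0],"angular":[0,0,0],"hand":0.6},{"linear":[0,0,0],"angular":[0,0,0],"hand":0.7},{"linear":[0,0,0],"angular":[0,0,0],"hand":0.75},{"linear":[0,0,0],"angular":[0,0,0],"hand":0.75},{"linear":[0,0,-15],"angular":[0,0,0],"hand":0.75},{"linear":[0,0,-35],"angular":[0,0,0],"hand":0.8},{"linear":[0,0,-40],"angular":[0,0,0],"hand":0.8},{"linear":[-30,0,-25],"angular":[0,0,0],"hand":0.8},{"linear":[-40,0,0],"angular":[0,0,0],"hand":0.8},{"linear":[0,0,0],"angular":[0,0,0],"hand":0.8},{"linear":[0,0,0],"angular":[0,0,0],"hand":0.8}]}}

```text
clock: 14.7
ee_pos: [0.4607, 0.1623, 0.1613]
orientation: [2.275, 2.165, -0.006]
wrist_force: [0.3, 0.9, 0.0]
grip_width: 0.8
finger_force: 0.0
```

```bash
python3 - <<'E'
from h import *
K,T=cam("wrist"); im,D=viewer.get_image("wrist"); W=cloud(K,T,D)
P=W.reshape(-1,3);P=P[np.isfinite(P).all(1)]; t=P[(np.linalg.norm(P[:,:2]-[.4637,.235],axis=1)<.022)]
print("top z pct",np.percentile(t[:,2],[5,25,50,75,95]).round(4)); t=t[abs(t[:,2]-.055)<.006]
print("plane",np.linalg.lstsq(np.c_[t[:,:2]-[.4637,.235],np.ones(len(t))],t[:,2],rcond=None)[0].round(3))
im2,_=viewer.get_image("scene")
a=cv2.resize(im[0:230,150:400],(400,368)); b=cv2.resize(im2[190:290,150:258],(397,368),interpolation=cv2.INTER_CUBIC); save(np.hstack([a,b]),"fin.png"); print(r.state()["ee_pos"])
E
```

```text
top z pct [0.0528 0.0538 0.0545 0.0551 0.0559]
plane [0.    0.004 0.054]
[0.46063444 0.1660761  0.16114847]
```

View pics/fin.png

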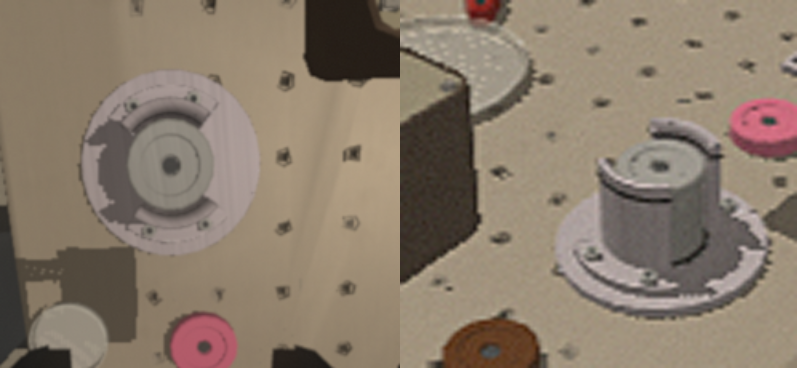

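The stack in the sleeve (left view (171,165), right view (660,165)) lies flat. Its top reads z≈0.0545, and the depth readings run about 1.4 mm low, so it is really about 0.056, which is the line height. The arm touches nothing.

```bash
python3 -c "
from rig import r
print(r.hand_in())"
```

```text
the job is handed in; nothing more can be done
None
```

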